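# Bed a sprung stand on its foot and level it by the bubble

### The job

Level the instrument stand. First pull the stand's yellow transit-lock knob all the way out, then stand the blue spirit level lengthwise in the outline on the plate and let go of it. Then grip the red-winged knob of the levelling foot, press it down so that the plate sinks and the foot beds firmly on its brass disc, and turn it until the bubble sits centred between the two black lines; finish while still gripping and pressing the knob, with the bubble centred.

Things in the scene. Friction and masses are not known exactly. Their poses are not given: they have to be found in the camera images.
- stand: Grey fixed frame of a small instrument stand (128 mm by 250 mm with its plate, on the worktop). Origin: on the worktop under the stand's middle. Its x axis points away from the lock knob (to the back of the stand), its y axis along the stand from the foot end to the pivot end, z up.
- plate: The stand's aluminium top plate, 10 mm thick; x 100 mm wide, y from +12 to -225 mm, top at z = +5 mm. Origin on the pivot (50 mm above the worktop, 100 mm to +y of the stand's origin); y points to the pivot end. A spring lifts the foot end (-y) to a stop at 0.065 rad; 4 to 8 N down at the knob sinks it about 13 mm to level, until the foot meets its disc and it goes rigid. Level: z straight up.
- level_place (a point): Centre, on the plate's top surface, of the black 122 by 34 mm outline in which the level is to stand, lengthwise with the plate's y axis (either way round); 70 mm from the pivot, 125 mm from the foot knob's axis.
- level: Loose blue spirit level, 24 mm wide (x), 110 mm long (y), 24 mm high, black end caps, 0.18 kg, with a green vial (18 mm thick) along its top, up to 36 mm high. Origin: centre of its underside; z up.
- bubble (a joint): Position (m) of the pale bubble (about 19 mm long) along the level's own y axis, 0 = centred, +-0.026 at the vial's ends. It floats towards the higher end, about 0.6 m per rad of the level's tilt, and settles in about a second. It is centred when it lies between the two black lines round the vial (about 5 mm of play either side).
- transit_lock (a joint): Travel (m) of the transit lock: 0 = home, its tongue under the plate so that the plate cannot be pressed down; 0.030 = pulled fully out to -x of the stand, free. Slides with 2.5 N of friction and stays where it is left.
- lock_grip (a point): Centre of the yellow lock knob, a cylinder 24 mm in diameter and 22 mm long with its axis along the stand's x, 30 mm above the worktop at the stand's front (-x) side. The space either side of it along the stand's y is free.
- foot_knob (a joint): Angle (rad) of the levelling-foot knob, growing clockwise seen from above, -1.8 to 1.8; at 0 the wing lies along the plate's x axis. Clockwise screws the foot down, raising the foot end when pressed: 5 mm, 0.026 rad of tilt or 15 mm of bubble per rad. Needs 0.4 to 1.5 rad one way or the other. 0.04 N m of friction.
- knob_grip (a point): Centre of the knob's red wing, on its axis. The wing is 46 mm long, 12 mm thick and 26 mm high (13 mm below and above this point) and stands on a black round flange 58 mm in diameter, whose top is 13 mm below this point and on which fingertips can press. 15 to 20 N down in all beds the foot firmly.
- foot: The levelling foot below the plate: a steel stem with a rubber shoe 30 mm in diameter; turns into or out of the plate with foot_knob.
- disc_thin: Fixed brass packing disc, 40 mm in diameter, 5 mm thick, let 0 to 1.5 mm into the worktop. Origin: centre of its underside. Either this or the thick one lies under the foot; the other lies spare beyond the pivot end. With this one under the foot, the foot must be screwed down (clockwise).
- disc_thick: Fixed brass packing disc, 40 mm in diameter, 14.5 mm thick; otherwise as disc_thin. With this one under the foot, the foot must be screwed up (anticlockwise).

How it is judged:
On the way, in this order (a step that is already met when the one before it is completed fails the run):
1. the transit lock is pulled out (value of joint transit_lock above 0.024 m), for 0.2 s.
2. the level stands released, lengthwise in the outline on the plate (horizontal distance between level and level_place below 0.025 m and z of level in the frame of plate between 0.002 and 0.009 m and angle between the y axis of level and the y axis of plate, either way round below 0.17 rad and contact force between the fingers and level below 0.3 N), for 0.3 s.
At the end, for the whole second after the job is handed in: Fingers still on the knob, pressing; foot bears on its disc with over 2 N; bubble within 5.5 mm of centre, plate within 0.012 rad of level; level free, within 25 mm of the outline's centre and 0.17 rad of lengthwise; lock out by over 22 mm (all of step 2 and value of joint bubble between -0.0055 and 0.0055 m and angle between plate's own z axis and vertical below 0.012 rad and (contact force between foot and disc_thin above 2 N or contact force between foot and disc_thick above 2 N) and contact force between the fingers and plate above 4 N and distance between the grasp point and knob_grip below 0.035 m and value of joint transit_lock above 0.022 m and contact force between the arm and level below 0.3 N); the arm keeps its last pose, push and grip.
It also fails if it takes over 72 s, if anything falls off the work surface, if the arm or the gripper's body presses on something with over 40 N, if the wrist force passes 120 N, or if a joint passes its speed limit or range.

### The arm

A 6-joint arm with a two-finger parallel gripper is mounted at the origin on a cart in front of the work surface, level with it; the furniture and walls round the work are solid. World frame = base frame: x ahead of the robot, y to its left, z up, the work surface at z = 0. Lengths are in m, angles in rad, forces in N, time in s.
With the tool pointing down it reaches from about 0.25 to 0.725 m from the base axis. Payload 4 kg.
Tool frame: the origin (TCP) lies midway between the tips of the shut fingers; the grasp point (between the pads) lies 19 mm behind it (robot.grip_depth is the distance from the TCP to the grasp point, in m); z points along the fingers, y is the line along which they close (so a half turn about z gives the same grasp; the last joint's range is limited). The gripper opens to 85 mm and grips with 20 to 120 N. Pads are 22 mm wide; open, the fingers measure 114 mm over their backs; the gripper's body (76 mm by 85 mm) begins 54 mm behind the grasp point. The pads swing forward as they close: fully open they stand 13 mm farther back than shut.
Start: joints at [-1.281, 0.241, 0.005, 1.335, 0, 1.571], TCP at [0.143, -0.479, 0.231] pointing down, gripper open.
Joint ranges: [-2.72, 2.72], [-1.05, 1.87], [-1.09, 1.28], [-1.99, 2.15], [-1.42, 1.44], [-3.14, 3.14]. Speed limits (rad/s): [2.79, 2.79, 3.14, 3.14, 3.14, 3.14].

### API

Orientations are given as a unit quaternion [x, y, z, w].
In Python, from station import robot, imaging, workorder gives the robot as it stands (robot), with the cameras (imaging) and the job (workorder).
- The arm moves only by the shell command python3 jog.py 'ROWS' [OPENING]. ROWS is rows parted by semicolons, their numbers by spaces, 1 to 10 of them, each of 6 numbers: dx, dy, dz in m, then a rotation vector rx, ry, rz in rad; each row is the pose to reach, as a shift and turn from the pose commanded when the command began, along the tool's axes at that moment; what a row does not reach only later rows make up. A row lasts 1/8 s, in which the tool goes at most 0.0625 m and 0.188 rad, less where a joint would pass 70% of its speed; a pose out of reach is approached as far as the arm can. OPENING is the finger opening in m, set as the command begins (- or left out keeps the last). The fingers move at their own pace and stop on an object; the grip force is fixed at half the most. Time passes only in rows, so rows that do not move let the fingers close. It prints the time, the measured TCP pose, the force, the opening and the grip force at its end.
- robot.state(): the state, without advancing time (a new reading comes with each control period).
- imaging.read_camera(name): name is "scene" or "top"; returns a dict with "img" (420x560x3 uint8, blue, green, red), "K" (3x3 intrinsics, pixels), "dist" ([k1, k2, p1, p2, k3] as OpenCV has them; the pictures are not rectified), "xyz" and "rotation" of the camera in the world. Camera axes: x right, y down, z forward; pixel columns grow to the right and rows downward; lengths in m; the calibration is good to about 2 mm. A picture is of the moment at which its call begins. There is no depth.
- workorder.sign_off(): hands the job in; it is judged then, once.
The state is a dict: "clock": time; "joint_pos": joint angles; "joint_velocities": joint speeds; "effort": joint torques, N m; "position": TCP position; "eef_rot": TCP orientation; "ft_force": force on the tool from outside, world axes, zero at the start; "torque": the same for the moment, N m; "opening": finger opening in m; "finger_force": force on a finger pad.
Only numpy, scipy, OpenCV 4.12 (cv2) and the standard library are available. Lean on these libraries where they do the work, as an engineer would, in place of code of your own. Each camera call takes 0.05 s, during which the arm holds its last target. There are 200 camera calls.

## Working session

There is one attempt and no reset: what is moved stays moved. The work goes in short steps, Python scripts to look and compute and a shell command to move; the robot and the scene stay as the last step left them, time stands still between calls to the robot, and variables do not carry over. Pictures are saved under pics/ and viewed, at most 10 in all, crops included, and the job is handed in when it is done.

```bash
ls; mkdir -p pics; cat > h.py <<'E'
import numpy as np, cv2
from scipy.spatial.transform import Rotation as R
from station import robot, imaging, workorder
def cam(n):
    c=imaging.read_camera(n); c['R']=np.array(c['rotation']); 
    if c['R'].shape!=(3,3): c['R']=R.from_quat(c['R'].ravel()).as_matrix()
    c['K']=np.array(c['K']);c['dist']=np.array(c['dist']);c['xyz']=np.array(c['xyz']);return c
def ray(c,uv):
    p=cv2.undistortPoints(np.array(uv,float).reshape(-1,1,2),c['K'],c['dist']).reshape(-1,2)
    return np.c_[p,np.ones(len(p))]@c['R'].T
def onz(c,uv,z):
    d=ray(c,uv); return c['xyz']+d*((z-c['xyz'][2])/d[:,2])[:,None]
def proj(c,P):
    Rt=c['R'].T; return cv2.projectPoints(np.array(P,float).reshape(-1,1,3),cv2.Rodrigues(Rt)[0],-Rt@c['xyz'],c['K'],c['dist'])[0].reshape(-1,2)
def tri(c1,u1,c2,u2):
    d1=ray(c1,u1)[0];d2=ray(c2,u2)[0]
    A=np.c_[d1,-d2]; s=np.linalg.lstsq(A,c2['xyz']-c1['xyz'],rcond=None)[0]
    a=c1['xyz']+s[0]*d1;b=c2['xyz']+s[1]*d2
    return (a+b)/2,np.linalg.norm(a-b)
E
python3 - <<'E'
from h import *
for n in('scene','top'):
    c=cam(n);cv2.imwrite(f'pics/{n}0.png',c['img']);print(n,c['xyz'],c['R'].round(3).tolist(),c['K'].tolist(),c['dist'])
print(robot.state())
E
```

```text
jog.py
pics
station.py
scene [-0.21017273  0.67739444  1.00555945] [[-0.576, -0.592, 0.564], [-0.818, 0.404, -0.41], [0.015, -0.697, -0.717]] [[489.1130502186238, 0.0, 280.59193316272126], [0.0, 489.1130502186238, 210.02510069927936], [0.0, 0.0, 1.0]] [-0.01225032  0.          0.          0.          0.        ]
top [0.35442357 0.13735841 1.44025448] [[-0.023, -0.994, 0.109], [-1.0, 0.024, 0.015], [-0.018, -0.109, -0.994]] [[486.05082930716526, 0.0, 264.46775659687586], [0.0, 486.05082930716526, 213.6358375479486], [0.0, 0.0, 1.0]] [-0.1106622  0.         0.         0.         0.       ]
{'clock': 0.1, 'joint_pos': array([-1.28098754e+00,  2.41343907e-01,  3.87968725e-03,  1.33522879e+00,
       -2.70979001e-05,  1.57080346e+00]), 'joint_velocities': array([ 5.96849515e-04, -1.60006154e-03,  1.58446067e-03, -3.58931157e-05,
        2.50496573e-03,  1.81731650e-03]), 'effort': array([-3.00018601e-04, -3.73136795e+01,  2.53010988e+01,  1.09010440e-02,
        6.71852104e-05, -2.89834226e-06]), 'position': array([ 0.14271449, -0.47860796,  0.23050678]), 'eef_rot': array([ 9.89519783e-01,  1.44394247e-01, -1.50348743e-04, -9.36445679e-04]), 'ft_force': array([ 0.60423824, -1.02308051, -0.47411412]), 'torque': array([0.02492695, 0.01456844, 0.0273042 ]), 'finger_force': 0.0, 'opening': 0.08537180014149187}
```

View pics/scene0.png

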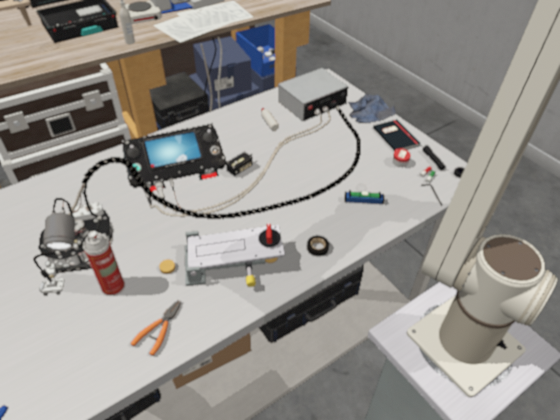

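View pics/top0.png

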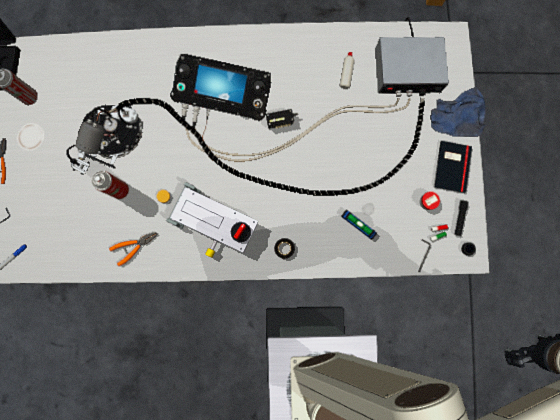

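Scene view: stand at (235,250), red wing (269,234), yellow lock (250,280), level (364,197), spare disc (167,266). Top view: wing (241,232), lock (211,253), level (360,224), outline about (203,213), spare disc (163,197).

```bash
cat >> h.py <<'E'
def blobs(c,lo,hi,box,n=3):
    h=cv2.cvtColor(c['img'],cv2.COLOR_BGR2HSV); m=cv2.inRange(h,np.array(lo),np.array(hi))
    if lo[0]==0 and hi[0]<12: m|=cv2.inRange(h,np.array([168,lo[1],lo[2]]),np.array([180,hi[1],hi[2]]))
    x0,y0,x1,y1=box; k=np.zeros_like(m);k[y0:y1,x0:x1]=m[y0:y1,x0:x1]
    cs=sorted(cv2.findContours(k,cv2.RETR_EXTERNAL,cv2.CHAIN_APPROX_NONE)[0],key=cv2.contourArea)[::-1][:n]
    out=[]
    for q in cs:
        t=np.zeros_like(k);cv2.drawContours(t,[q],-1,255,-1);t&=k
        mm=cv2.moments(t,True); out.append((mm['m00'],(mm['m10']/max(mm['m00'],1),mm['m01']/max(mm['m00'],1)),cv2.minAreaRect(q),q))
    return out
E
python3 - <<'E'
from h import *
T=cam('top');S=cam('scene')
spec={'red':((0,130,80),(8,255,255),(215,205,270,255),(250,215,290,250)),
'yellow':((22,140,100),(33,255,255),(190,235,230,270),(235,260,265,300)),
'blue':((100,120,40),(125,255,255),(330,195,390,250),(335,180,395,215)),
'green':((45,100,60),(85,255,255),(330,195,390,250),(335,180,395,215)),
'brass':((14,90,80),(28,255,255),(150,185,180,210),(150,250,185,280))}
for k,(lo,hi,bt,bs) in spec.items():
    a=blobs(T,lo,hi,bt,2);b=blobs(S,lo,hi,bs,2)
    for nm,q in(('T',a),('S',b)):
        for x in q: print(k,nm,x[0],np.round(x[1],1),[np.round(v,1) for v in x[2]])
    if a and b: 
        p,g=tri(T,a[0][1],S,b[0][1]);print('  tri',p.round(4),round(g,4))
for n,c,b in(('T',T,(150,170,270,270)),('S',S,(155,210,295,300))):
    im=c['img'][b[1]:b[3],b[0]:b[2]];cv2.imwrite(f'pics/crop{n}.png',cv2.resize(im,None,fx=5,fy=5,interpolation=cv2.INTER_CUBIC))
E
```

```text
red T 75.0 [239.  230.8] [array([239.2, 230.8]), array([ 5. , 16.6]), np.float64(33.7)]
red S 91.0 [268.6 235.2] [array([268.5, 234.5]), array([17.,  5.]), np.float64(90.0)]
  tri [0.4562 0.2292 0.0906] 0.0015
yellow T 56.0 [209.4 252.1] [array([209.4, 252.2]), array([7.2, 7.2]), np.float64(26.6)]
yellow S 61.0 [250.3 280.7] [array([250.1, 280.8]), array([8.5, 7.3]), np.float64(71.6)]
  tri [0.4007 0.3203 0.0341] 0.0009
blue T 71.0 [352.6 222.1] [array([354.6, 225. ]), array([32.5,  7.7]), np.float64(50.2)]
blue T 20.0 [372.3 234.6] [array([372.4, 234.7]), array([2.5, 7.8]), np.float64(38.7)]
blue S 179.0 [363.4 199. ] [array([364. , 197.8]), array([36.4,  7.6]), np.float64(3.5)]
  tri [ 0.4737 -0.1051  0.0186] 0.016
green T 124.0 [359.4 223.9] [array([359.5, 224. ]), array([28. ,  5.6]), np.float64(37.4)]
green T 1.0 [360. 221.] [array([360., 221.]), array([0., 0.]), np.float64(0.0)]
green S 84.0 [365.5 194.9] [array([364.5, 194.9]), array([29.2,  3.3]), np.float64(3.0)]
  tri [ 0.472  -0.1186  0.0277] 0.0027
brass T 143.0 [163.  195.9] [array([163., 196.]), array([12., 12.]), np.float64(90.0)]
brass S 161.0 [167.  266.2] [array([167., 266.]), array([12., 14.]), np.float64(90.0)]
  tri [0.5727 0.4617 0.0113] 0.0001
```

View pics/cropT.png

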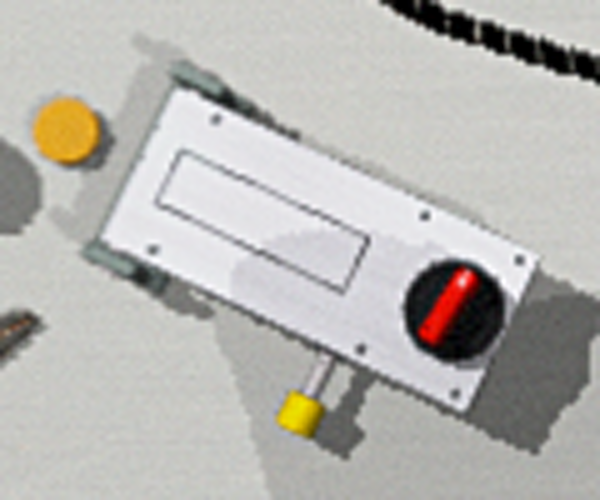

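View pics/cropS.png

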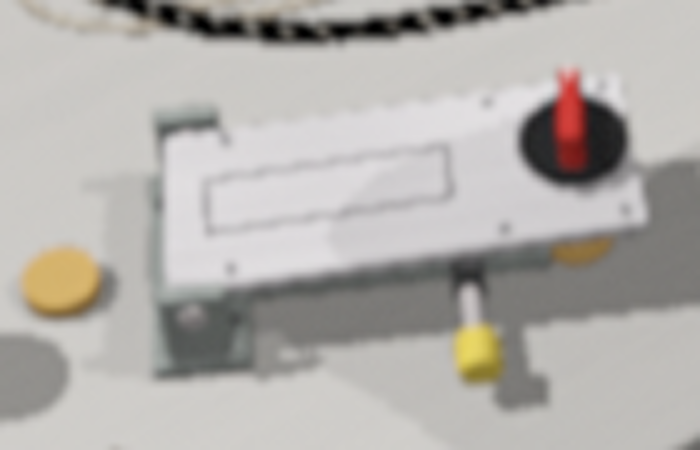

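Crops: outline corners in top at crop px (182,150),(369,240),(344,293),(157,204); flange centre (454,310). The wing lies across the plate (angle ≈0). The spare disc triangulates at about 11 mm, so the spare is the thick one and the thin one is under the foot, meaning a clockwise turn.

```bash
python3 - <<'E'
from h import *
T=cam('top');S=cam('scene')
cT=lambda p:np.array(p,float)/5+[150-.4,170-.4]
cS=lambda p:np.array(p,float)/5+[155-.4,210-.4]
A=cT([(182,150),(369,240),(344,293),(157,204)])
B=cS([(204,181),(447,147),(452,197),(209,233)])
# corners: T order back-pivot, back-foot, front-foot, front-pivot ; S same
P=[]
for a,b in zip(A,B):
    p,g=tri(T,a,S,b);P.append(p);print('corner',p.round(4),round(g,4))
P=np.array(P);print('sides',np.linalg.norm(P[0]-P[1]),np.linalg.norm(P[1]-P[2]))
O=P.mean(0);y=(P[0]+P[3]-P[1]-P[2])[:2];y/=np.linalg.norm(y);x=np.array([y[1],-y[0]])
print('outline',O.round(4),'y',y.round(4),'yaw of y',np.arctan2(y[1],y[0]))
k=O[:2]-y*.125;print('knob from outline',k,'pivot',O[:2]+.07*y)
print('knob flange top view',onz(T,[cT((454,310))],.078),'scene',onz(S,[cS((574,140))],.078))
print('wing tri rel',)
for n,p in(('lock',[.4007,.3203]),('red',[.4562,.2292])):
    d=np.array(p)-O[:2];print(n,'stand x,y rel outline',d@x,d@y)
# level axis from caps: dark+blue+green contour
for c,box in((T,(330,195,390,250)),(S,(335,180,395,215))):
    h=cv2.cvtColor(c['img'],cv2.COLOR_BGR2HSV);print()
    a=blobs(c,(45,100,60),(85,255,255),box,1)[0]
    l=cv2.boxPoints(a[2]);e=sorted([(np.linalg.norm(l[i]-l[(i+1)%4]),i) for i in range(4)])[:2]
    ends=[(l[i]+l[(i+1)%4])/2 for _,i in e];q=onz(c,ends,.030);print('green ends',q.round(4),q.mean(0).round(4),np.linalg.norm(q[0]-q[1]),np.arctan2(*(q[1]-q[0])[1::-1]))
    m=cv2.inRange(h,np.array([40,60,0]),np.array([130,255,255]))
cs=T['img'][200:250,335:385];cv2.imwrite('pics/lev.png',cv2.resize(cs,None,fx=10,fy=10,interpolation=cv2.INTER_CUBIC))
s=robot.state();print(R.from_quat(s['eef_rot']).as_matrix().round(3))
E
```

```text
corner [0.5531 0.3843 0.0586] 0.0011
corner [0.4972 0.2755 0.0671] 0.0003
corner [0.4676 0.2905 0.0672] 0.0013
corner [0.5218 0.3986 0.0593] 0.0005
sides 0.12266729442063065 0.03320989874140836
outline [0.5099 0.3372 0.063 ] y [0.4529 0.8915] yaw of y 1.1007285452736069
knob from outline [0.45329433 0.22579898] pivot [0.54161894 0.39964881]
knob flange top view [[0.45520692 0.22689001 0.078     ]] scene [[0.45697947 0.22530656 0.078     ]]
wing tri rel
lock stand x,y rel outline -0.08969374681517263 -0.06457121847732132
red stand x,y rel outline 0.0010500352098981106 -0.12065175007061532

green ends [[ 0.4984 -0.0862  0.03  ]
 [ 0.4469 -0.149   0.03  ]] [ 0.4726 -0.1176  0.03  ] 0.08126348909193884 -2.2575204054382003

green ends [[ 0.4974 -0.083   0.03  ]
 [ 0.4451 -0.1483  0.03  ]] [ 0.4713 -0.1156  0.03  ] 0.0836996631182069 -2.244956278663489
[[ 0.958  0.286 -0.   ]
 [ 0.286 -0.958  0.001]
 [ 0.    -0.001 -1.   ]]
```

View pics/lev.png

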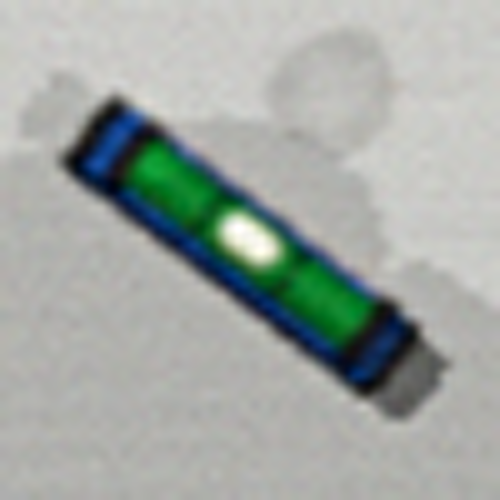

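The level is centred at about (0.472,-0.117), axis yaw ≈0.89. Lock at (0.401,0.320), stand y yaw 1.10, knob at (0.455,0.227). All sizes and distances agree with those given.

```bash
cat >> h.py <<'E'
def to(p,yaw,cmd=None,tilt=None):
    """delta in tool axes to TCP p with tool-y at yaw, pointing down; tilt=rotvec world applied after"""
    s=robot.state();p0=s['position'];R0=R.from_quat(s['eef_rot'])
    y=np.array([np.cos(yaw),np.sin(yaw),0]);z=np.array([0,0,-1.]);M=R.from_matrix(np.c_[np.cross(y,z),y,z])
    if tilt is not None: M=R.from_rotvec(tilt)*M
    d=R0.inv().apply(np.array(p)-p0);r=(R0.inv()*M).as_rotvec()
    print('d',d.round(4),'rot',r.round(4),'rows',np.linalg.norm(d)/.0625,np.linalg.norm(r)/.188)
E
python3 - <<'E'
from h import *
to([.4007,.3203,.10],1.1007)
E
```

```text
d [ 0.4755 -0.6922  0.1315] rot [-3.0000e-04 -8.0000e-04 -2.3817e+00] rows 13.599927791553696 12.668857366469021
```

```bash
python3 jog.py '0.4755 -0.6922 0 0 0 -2.3817;0.4755 -0.6922 0 0 0 -2.3817;0.4755 -0.6922 0 0 0 -2.3817;0.4755 -0.6922 0 0 0 -2.3817;0.4755 -0.6922 0 0 0 -2.3817;0.4755 -0.6922 0 0 0 -2.3817;0.4755 -0.6922 0 0 0 -2.3817;0.4755 -0.6922 0 0 0 -2.3817;0.4755 -0.6922 0 0 0 -2.3817;0.4755 -0.6922 0 0 0 -2.3817' 0.085
python3 -c "
from h import *
to([.4007,.3203,.10],1.1007)"
```

```text
clock: 1.55
position: [0.3351, 0.118, 0.2317]
eef_rot: [0.466, 0.885, 0.0, 0.001]
ft_force: [1.9, -0.6, 1.0]
opening: 0.085
finger_force: 0.0
d [0.1299 0.1683 0.1319] rot [ 0.0013  0.0013 -0.4996] rows 4.002979308402814 2.6575087168409772
```

```bash
python3 jog.py '0.1299 0.1683 0.10 0 0 -0.4996;0.1299 0.1683 0.10 0 0 -0.4996;0.1299 0.1683 0.10 0 0 -0.4996;0.1299 0.1683 0.10 0 0 -0.4996;0.1299 0.1683 0.1319 0 0 -0.4996;0.1299 0.1683 0.1319 0 0 -0.4996'
python3 -c "
from h import *
to([.4007,.3203,.013],1.1007)
for n in('top','scene'):
  c=cam(n);print(n,proj(c,[[.4007,.3203,.03]]))
  if n=='scene': cv2.imwrite('pics/l1.png',cv2.resize(c['img'][190:320,180:340],None,fx=4,fy=4))"
```

```text
clock: 2.3
position: [0.3994, 0.3163, 0.0968]
eef_rot: [0.236, 0.972, -0.003, -0.002]
ft_force: [0.5, -0.1, 0.6]
opening: 0.0849
finger_force: 0.0
d [0.0004 0.0046 0.0837] rot [-0.0063 -0.0028 -0.0062] rows 1.3416754565360316 0.04947401014392712
top [[209.76004045 252.24350276]]
scene [[250.17794037 281.64713149]]
```

View pics/l1.png

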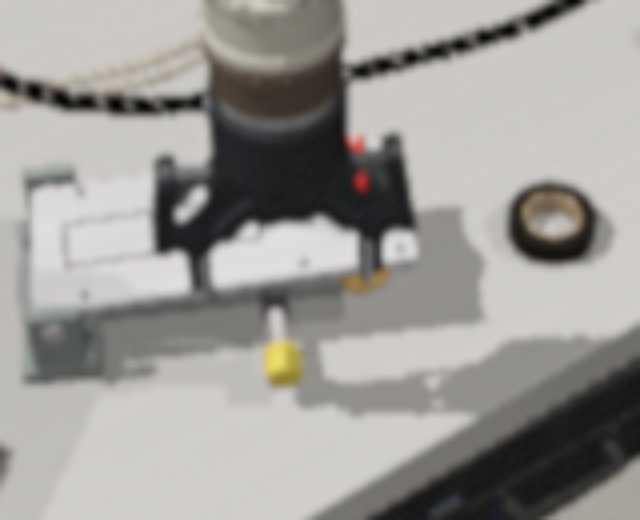

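The gripper (fingers at crop (175,250) and (370,250)) straddles the lock knob (283,362) in plan, so the way down is clear.

```bash
python3 jog.py '0 0.001 0.05 0 0 0;0 0.001 0.084 0 0 0;0 0.001 0.084 0 0 0' && python3 jog.py '0 0 0 0 0 0;0 0 0 0 0 0;0 0 0 0 0 0;0 0 0 0 0 0;0 0 0 0 0 0;0 0 0 0 0 0' 0.0
python3 -c "
from h import *
print(R.from_quat(robot.state()['eef_rot']).as_matrix().round(3))"
```

```text
clock: 2.78
position: [0.4011, 0.317, 0.0149]
eef_rot: [0.237, 0.972, -0.001, -0.001]
ft_force: [0.8, 0.4, 0.1]
opening: 0.0849
finger_force: 0.0
clock: 3.52
position: [0.4036, 0.3206, 0.017]
eef_rot: [0.236, 0.972, 0.003, 0.001]
ft_force: [0.9, 4.5, 6.1]
opening: 0.0219
finger_force: 58.7
[[-0.889  0.459  0.003]
 [ 0.459  0.889  0.004]
 [-0.001  0.005 -1.   ]]
```

```bash
python3 jog.py '0.01 0 0 0 0 0;0.02 0 0 0 0 0;0.03 0 0 0 0 0;0.034 0 0 0 0 0;0.034 0 0 0 0 0;0.034 0 0 0 0 0;0.034 0 0 0 0 0' 
```

```text
clock: 4.4
position: [0.3768, 0.3341, 0.0171]
eef_rot: [0.237, 0.971, 0.001, 0.005]
ft_force: [9.4, -2.3, 4.1]
opening: 0.022
finger_force: 58.9
```

```bash
python3 jog.py '0.03 0 0 0 0 0;0.03 0 0 0 0 0;0.03 0 0 0 0 0;0.03 0 0 0 0 0;0.03 0 -0.06 0 0 0;0.03 0 -0.12 0 0 0;0.03 0 -0.15 0 0 0' 0.085
python3 -c "
from h import *
for n in('top','scene'):
  c=cam(n);b=blobs(c,(22,140,100),(33,255,255),(180,235,270,310),1)
  print(n,b and (b[0][0],onz(c,[b[0][1]],.034)))
to([.472,-.1165,.10],.888+1.5708);to([.472,-.1165,.10],.888-1.5708)"
```

```text
clock: 5.28
position: [0.3468, 0.3486, 0.1689]
eef_rot: [0.237, 0.972, 0.002, 0.001]
ft_force: [0.6, 0.7, 0.1]
opening: 0.0852
finger_force: 0.0
top (58.0, array([[0.37289375, 0.33326982, 0.034     ]]))
scene (57.0, array([[0.37283818, 0.3332718 , 0.034     ]]))
d [-0.3246 -0.3571  0.0676] rot [ 0.0048  0.0079 -1.3659] rows 7.796906781385812 7.265423680691869
d [-0.3246 -0.3571  0.0676] rot [ 0.0084 -0.0051  1.7757] rows 7.796906781385812 9.445413702585162
```

```bash
python3 jog.py '-0.3246 -0.3571 0 0.008 -0.005 1.7757;-0.3246 -0.3571 0 0.008 -0.005 1.7757;-0.3246 -0.3571 0 0.008 -0.005 1.7757;-0.3246 -0.3571 0 0.008 -0.005 1.7757;-0.3246 -0.3571 0 0.008 -0.005 1.7757;-0.3246 -0.3571 0 0.008 -0.005 1.7757;-0.3246 -0.3571 0 0.008 -0.005 1.7757;-0.3246 -0.3571 0.0676 0.008 -0.005 1.7757;-0.3246 -0.3571 0.0676 0.008 -0.005 1.7757;-0.3246 -0.3571 0.0676 0.008 -0.005 1.7757'
python3 -c "
from h import *
to([.472,-.1165,.006],.888-1.5708)"
```

```text
clock: 6.62
position: [0.4669, -0.1196, 0.0943]
eef_rot: [0.904, 0.427, -0.007, -0.001]
ft_force: [-1.1, 0.4, 0.7]
opening: 0.0848
finger_force: 0.0
d [0.0066 0.0026 0.0882] rot [-0.0071  0.0113 -0.0057] rows 1.4160021429712377 0.07733108460900573
```

```bash
python3 jog.py '0 0 0.03 0 0 0;0 0 0.03 0 0 0'
python3 -c "
from h import *
to([.472,-.1165,.006],.888-1.5708)"
```

```text
clock: 6.88
position: [0.4661, -0.1183, 0.0649]
eef_rot: [0.903, 0.43, -0.007, -0.001]
ft_force: [0.9, 0.8, -0.6]
opening: 0.0853
finger_force: 0.0
d [0.0058 0.0038 0.0588] rot [-0.0078  0.0115  0.    ] rows 0.9467716271212225 0.07385777044562926
```

```bash
python3 jog.py '0.0055 0.0035 0.03 -0.008 0.0115 0;0.0055 0.0035 0.0585 -0.008 0.0115 0;0.0055 0.0035 0.0585 -0.008 0.0115 0;0.0055 0.0035 0.0585 -0.008 0.0115 0' && python3 jog.py '0 0 0 0 0 0;0 0 0 0 0 0;0 0 0 0 0 0;0 0 0 0 0 0;0 0 0 0 0 0;0 0 0 0 0 0' 0.0
```

```text
clock: 7.38
position: [0.4758, -0.1172, 0.0102]
eef_rot: [0.903, 0.43, 0.003, 0.003]
ft_force: [0.2, -0.4, -0.1]
opening: 0.0852
finger_force: 0.0
clock: 8.12
position: [0.4757, -0.1171, 0.0099]
eef_rot: [0.903, 0.43, 0.003, 0.003]
ft_force: [-0.1, -0.3, 5.3]
opening: 0.0222
finger_force: 60.6
```

```bash
python3 jog.py '0 0 -0.06 0 0 0;0 0 -0.12 0 0 0;0 0 -0.17 0 0 0;0 0 -0.17 0 0 0'
python3 -c "
from h import *
to([.5099,.3372,.18],1.1007-1.5708,tilt=[-.058,.0294,0])"
```

```text
clock: 8.62
position: [0.4765, -0.1173, 0.1831]
eef_rot: [0.903, 0.43, 0.006, 0.005]
ft_force: [1.3, 0.6, -3.2]
opening: 0.0223
finger_force: 60.1
d [ 0.3738 -0.2607  0.0019] rot [ 0.0083 -0.0702 -0.2124] rows 7.291433454479515 1.1907078703145593
```

```bash
python3 jog.py '0.3738 -0.2607 0 0.0083 -0.0702 -0.2124;0.3738 -0.2607 0 0.0083 -0.0702 -0.2124;0.3738 -0.2607 0 0.0083 -0.0702 -0.2124;0.3738 -0.2607 0 0.0083 -0.0702 -0.2124;0.3738 -0.2607 0 0.0083 -0.0702 -0.2124;0.3738 -0.2607 0 0.0083 -0.0702 -0.2124;0.3738 -0.2607 0 0.0083 -0.0702 -0.2124;0.3738 -0.2607 0 0.0083 -0.0702 -0.2124;0.3738 -0.2607 0 0.0083 -0.0702 -0.2124;0.3738 -0.2607 0 0.0083 -0.0702 -0.2124'
python3 -c "
from h import *
to([.5099,.3372,.115],1.1007-1.5708,tilt=[-.058,.0294,0])
print(R.from_quat(robot.state()['eef_rot']).as_matrix().round(3))
c=cam('scene');u=proj(c,[[.51,.337,.18]])[0].astype(int);x,y=u-[80,60];print(x,y)
cv2.imwrite('pics/l2.png',cv2.resize(c['img'][y:y+120,x:x+160],None,fx=5,fy=5))"
```

```text
clock: 9.88
position: [0.5063, 0.3366, 0.1768]
eef_rot: [0.852, 0.523, -0.033, 0.014]
ft_force: [0.1, 0.2, -2.7]
opening: 0.0229
finger_force: 60.0
d [0.0065 0.0035 0.0615] rot [-0.0097  0.0056  0.0001] rows 0.9906856842355767 0.05958900823537179
[[ 0.452  0.891 -0.041]
 [ 0.889 -0.453 -0.059]
 [-0.071 -0.01  -0.997]]
136 155
```

View pics/l2.png

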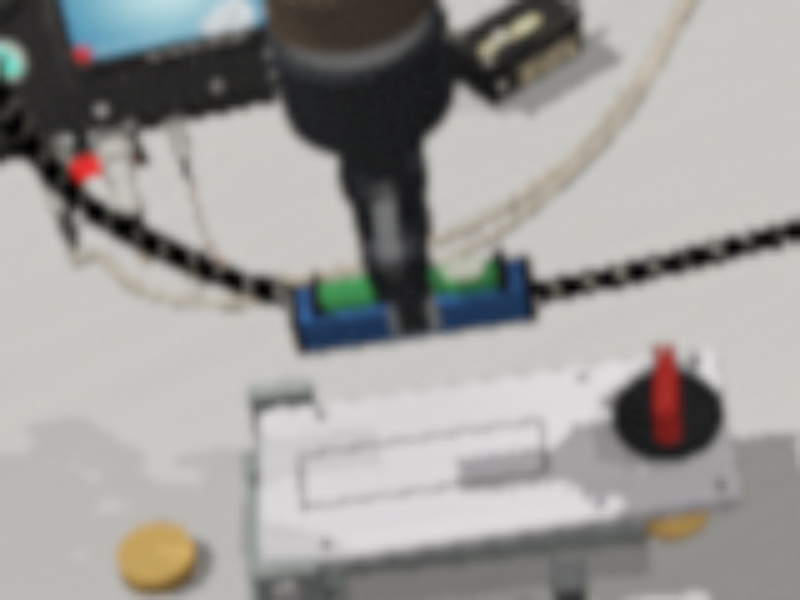

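The level is held at about its middle (crop (410,310)), parallel to the plate, with the outline below it at (425,465).

```bash
python3 jog.py '0.0065 0.0035 0.03 -0.01 0.005 0;0.0065 0.0035 0.0615 -0.01 0.005 0;0.0065 0.0035 0.0615 -0.01 0.005 0;0.0065 0.0035 0.0615 -0.01 0.005 0'
python3 -c "
from h import *
to([.5099,.3372,.078],1.1007-1.5708,tilt=[-.058,.0294,0])"
```

```text
clock: 10.42
position: [0.5116, 0.3381, 0.1181]
eef_rot: [0.852, 0.522, -0.025, 0.017]
ft_force: [-0.0, -0.2, -2.5]
opening: 0.0225
finger_force: 59.9
d [ 0.0008 -0.0012  0.0401] rot [ 0.0024 -0.0042 -0.0007] rows 0.6424097280232496 0.025952526559288133
```

```bash
python3 jog.py '0 -0.001 0.02 0 -0.004 0;0 -0.001 0.04 0 -0.004 0;0 -0.001 0.04 0 -0.004 0;0 -0.001 0.04 0 -0.004 0'; python3 jog.py '0 0 0.003 0 0 0;0 0 0.005 0 0 0;0 0 0.005 0 0 0'
```

```text
clock: 10.92
position: [0.5101, 0.3374, 0.0788]
eef_rot: [0.852, 0.523, -0.026, 0.018]
ft_force: [-0.5, 0.5, -2.4]
opening: 0.0219
finger_force: 59.9
clock: 11.3
position: [0.5087, 0.3365, 0.072]
eef_rot: [0.852, 0.523, -0.028, 0.018]
ft_force: [-0.5, 0.2, -3.0]
opening: 0.0224
finger_force: 59.9
```

```bash
python3 jog.py '0 0 0.002 0 0 0;0 0 0.002 0 0 0'; python3 jog.py '0 0 0.002 0 0 0;0 0 0.002 0 0 0'
```

```text
clock: 11.55
position: [0.5089, 0.3365, 0.07]
eef_rot: [0.852, 0.523, -0.027, 0.018]
ft_force: [-0.3, 0.0, -1.4]
opening: 0.0226
finger_force: 60.0
clock: 11.8
position: [0.5089, 0.3365, 0.0698]
eef_rot: [0.852, 0.523, -0.027, 0.018]
ft_force: [-3.2, -1.6, 6.5]
opening: 0.0224
finger_force: 61.0
```

```bash
python3 jog.py '0 0 -0.001 0 0 0;0 0 -0.001 0 0 0;0 0 -0.001 0 0 0;0 0 -0.001 0 0 0;0 0 -0.001 0 0 0;0 0 -0.04 0 0 0;0 0 -0.09 0 0 0;0 0 -0.11 0 0 0;0 0 -0.11 0 0 0' 0.085
python3 -c "
from h import *
to([.455,.2265,.15],1.1007)
c=cam('scene');cv2.imwrite('pics/l3.png',cv2.resize(c['img'][200:320,160:320],None,fx=5,fy=5))
c=cam('top');b=blobs(c,(45,100,60),(85,255,255),(165,185,230,245),2)
for a in b:print(a[0],a[2],onz(c,[a[1]],.09))"
```

```text
clock: 12.92
position: [0.5129, 0.3437, 0.1798]
eef_rot: [0.852, 0.523, -0.025, 0.018]
ft_force: [1.0, 0.1, 0.0]
opening: 0.0849
finger_force: 0.0
d [-0.1287  0.0012  0.0379] rot [-0.0453  0.0518 -1.5697] rows 2.14595205098129 8.357287782685127
13.0 ((212.02940368652344, 216.88235473632812), (6.345447540283203, 3.2584731578826904), 59.036251068115234) [[0.49585833 0.30510886 0.09      ]]
1.0 ((207.0, 214.0), (0.0, 0.0), 0.0) [[0.50595898 0.31909186 0.09      ]]
```

View pics/l3.png

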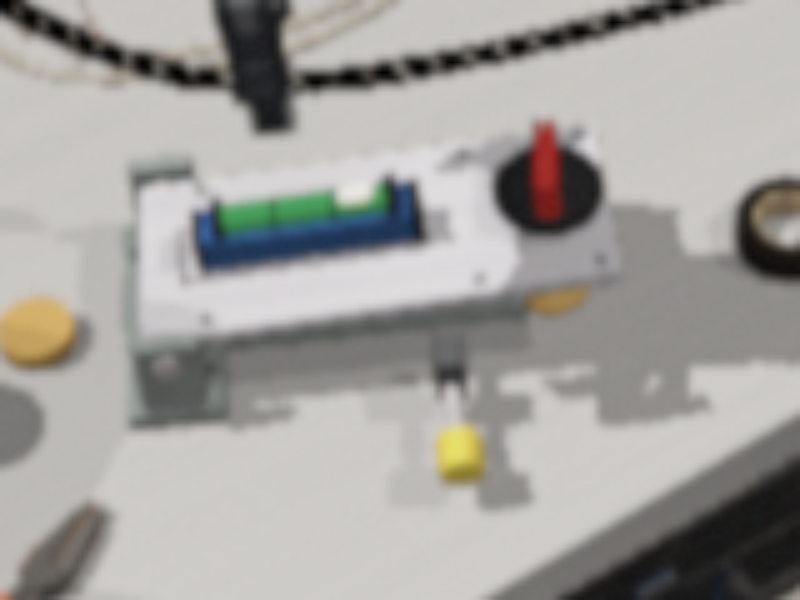

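Level stands within the outline (crop (305,230)), with the bubble at the foot end (355,195), which is the high side. The lock (460,455) is out. Now to the knob.

```bash
python3 jog.py '-0.1287 0.0012 0.02 -0.0453 0.0518 -1.5697;-0.1287 0.0012 0.02 -0.0453 0.0518 -1.5697;-0.1287 0.0012 0.02 -0.0453 0.0518 -1.5697;-0.1287 0.0012 0.02 -0.0453 0.0518 -1.5697;-0.1287 0.0012 0.02 -0.0453 0.0518 -1.5697;-0.1287 0.0012 0.02 -0.0453 0.0518 -1.5697;-0.1287 0.0012 0.02 -0.0453 0.0518 -1.5697;-0.1287 0.0012 0.02 -0.0453 0.0518 -1.5697;-0.1287 0.0012 0.02 -0.0453 0.0518 -1.5697;-0.1287 0.0012 0.02 -0.0453 0.0518 -1.5697' 0.05
python3 -c "
from h import *
to([.4555,.227,.12],1.1007);print(robot.state()['joint_pos'].round(3))"
```

```text
clock: 14.28
position: [0.4531, 0.2259, 0.1645]
eef_rot: [0.233, 0.972, -0.003, -0.003]
ft_force: [-0.7, 0.4, -0.2]
opening: 0.0501
finger_force: 0.0
d [-0.0019  0.0024  0.0444] rot [-0.0071 -0.0044 -0.0011] rows 0.7127174289970055 0.04490625297237449
[ 4.630e-01  2.990e-01 -9.500e-02  1.185e+00 -1.000e-03  9.340e-01]
```

```bash
python3 jog.py '-0.002 0.0024 0.044 -0.007 -0.004 0;-0.002 0.0024 0.07 -0.007 -0.004 0;-0.002 0.0024 0.079 -0.007 -0.004 0;-0.002 0.0024 0.079 -0.007 -0.004 0'; python3 jog.py '0 0 0 0 0 0;0 0 0 0 0 0;0 0 0 0 0 0;0 0 0 0 0 0;0 0 0 0 0 0' 0.0
```

```text
clock: 14.78
position: [0.4563, 0.2274, 0.0866]
eef_rot: [0.233, 0.972, 0.001, 0.001]
ft_force: [-0.1, 0.8, -0.1]
opening: 0.0502
finger_force: 0.0
clock: 15.4
position: [0.458, 0.229, 0.0882]
eef_rot: [0.232, 0.973, 0.003, 0.002]
ft_force: [1.0, 4.8, -1.1]
opening: 0.0112
finger_force: 57.2
```

```bash
python3 jog.py '0 0 0 0 0 0.15;0 0 0 0 0 0.3;0 0 0 0 0 0.45;0 0 0 0 0 0.6;0 0 0 0 0 0.75;0 0 0 0 0 0.9;0 0 0 0 0 0.9'; python3 jog.py '0 0 0.005 0 0 0;0 0 0.01 0 0 0;0 0 0.01 0 0 0'
```

```text
clock: 16.27
position: [0.4578, 0.2293, 0.088]
eef_rot: [0.633, 0.774, 0.003, 0.0]
ft_force: [2.3, 6.2, -1.8]
opening: 0.0108
finger_force: 58.4
clock: 16.65
position: [0.457, 0.2275, 0.0777]
eef_rot: [0.633, 0.774, 0.002, 0.001]
ft_force: [-1.0, -0.1, 6.9]
opening: 0.0106
finger_force: 58.6
```

```bash
python3 jog.py '0 0 0.003 0 0 0;0 0 0.003 0 0 0'; python3 jog.py '0 0 0.003 0 0 0;0 0 0.003 0 0 0'
```

```text
clock: 16.9
position: [0.457, 0.2274, 0.0759]
eef_rot: [0.633, 0.774, 0.002, 0.001]
ft_force: [-3.8, -1.7, 13.2]
opening: 0.0107
finger_force: 59.5
clock: 17.15
position: [0.4569, 0.2273, 0.0754]
eef_rot: [0.633, 0.774, 0.003, 0.001]
ft_force: [-10.0, -5.3, 29.7]
opening: 0.0109
finger_force: 62.2
```

```bash
cat > b.py <<'E'
from h import *
def go():
    S=cam('scene');h=cv2.cvtColor(S['img'],cv2.COLOR_BGR2HSV)
    box=S['img'][228:262,192:250]
    b=blobs(S,(45,90,50),(85,255,255),(192,228,250,262),3)
    for a in b: print('green',a[0],np.round(a[1],1),[np.round(v,1) for v in a[2]])
    cv2.imwrite('pics/b.png',cv2.resize(S['img'][225:265,190:256],None,fx=10,fy=10,interpolation=cv2.INTER_CUBIC))
go()
E
python3 b.py
```

```text
green 133.0 [220.8 242.9] [array([221.2, 242.8]), array([ 4.7, 34.2]), np.float64(84.5)]
```

View pics/b.png

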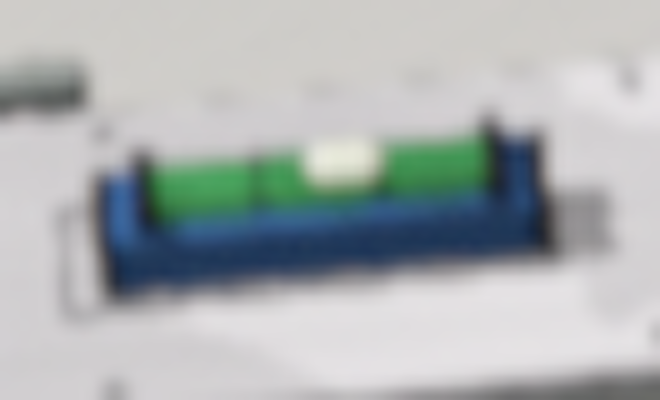

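Bubble (crop x 305–382) sits slightly towards the foot end, against the right line (385); it may still be settling, and the push is too hard. Ease off, wait, and measure.

```bash
python3 jog.py '0 0 -0.002 0 0 0;0 0 -0.002 0 0 0;0 0 -0.002 0 0 0;0 0 -0.002 0 0 0;0 0 -0.002 0 0 0;0 0 -0.002 0 0 0;0 0 -0.002 0 0 0;0 0 -0.002 0 0 0;0 0 -0.002 0 0 0;0 0 -0.002 0 0 0'
cat > b.py <<'E'
from h import *
S=cam('scene');h=cv2.cvtColor(S['img'],cv2.COLOR_BGR2HSV)
a=blobs(S,(45,90,50),(85,255,255),(192,228,250,262),1)[0];print('green',a[0],[np.round(v,1) for v in a[2]])
# bubble profile along the vial's centreline
l=cv2.boxPoints(a[2]);i=np.argsort(l[:,0]);L=l[i[:2]].mean(0);Rr=l[i[2:]].mean(0)
t=np.linspace(-.05,1.05,111);p=L+t[:,None]*(Rr-L)+[0,-.3]
g=cv2.remap(cv2.cvtColor(S['img'],cv2.COLOR_BGR2HSV)[...,1],p[:,0].astype(np.float32)[None],p[:,1].astype(np.float32)[None],cv2.INTER_LINEAR)[0].astype(float)
v=cv2.remap(S['img'][...,2],p[:,0].astype(np.float32)[None],p[:,1].astype(np.float32)[None],cv2.INTER_LINEAR)[0].astype(float)
w=np.clip(v-110,0,None)*((t>.03)&(t<.97));print('bubble frac',(w*t).sum()/w.sum(),'px width',(w>60).sum()/100*np.linalg.norm(Rr-L),'vial px',np.linalg.norm(Rr-L));print(v[5:106:3].astype(int))
s=robot.state();print(s['position'].round(4),s['ft_force'].round(1),R.from_quat(s['eef_rot']).as_matrix()[:,1].round(3))
cv2.imwrite('pics/b2.png',cv2.resize(S['img'][225:265,190:256],None,fx=10,fy=10,interpolation=cv2.INTER_CUBIC))
E
python3 b.py
```

```text
clock: 18.45
position: [0.4569, 0.2273, 0.0757]
eef_rot: [0.633, 0.774, 0.002, 0.001]
ft_force: [-5.7, -3.2, 17.1]
opening: 0.0107
finger_force: 60.5
green 126.0 [array([221.5, 242.7]), array([ 4.6, 33.5]), np.float64(84.5)]
bubble frac 0.47198484848484845 px width 4.6929164886474615 vial px 33.520832
[ 45  58  65  68  70  71  72  72  71  68  62  74 118 161 182 185 182 179
 170 143 103  70  56  57  62  64  64  63  63  63  64  66  62  52]
[0.4568 0.2273 0.0757] [-5.8 -1.4 18.9] [0.98  0.199 0.005]
```

```bash
python3 jog.py '0 0 0 0 0 0.05;0 0 0 0 0 0.1;0 0 0 0 0 0.1;0 0 0 0 0 0.1;0 0 0 0 0 0.1;0 0 0 0 0 0.1;0 0 0 0 0 0.1;0 0 0 0 0 0.1;0 0 0 0 0 0.1;0 0 0 0 0 0.1'; python3 b.py
```

```text
clock: 19.75
position: [0.4569, 0.2273, 0.0761]
eef_rot: [0.671, 0.742, 0.002, 0.001]
ft_force: [-6.1, -2.6, 21.5]
opening: 0.0106
finger_force: 60.9
green 67.0 [array([212.5, 243.6]), array([ 4.5, 16.7]), np.float64(84.8)]
bubble frac 0.9083926031294453 px width 0.8374556541442871 vial px 16.749113
[ 45  46  49  54  59  63  66  67  68  69  70  71  72  71  71  71  71  71
  70  68  66  63  62  63  65  75  87 109 130 151 168 174 181 179]
[0.4569 0.2273 0.0761] [-5.7 -2.7 20.1] [0.995 0.1   0.005]
```

View pics/b2.png

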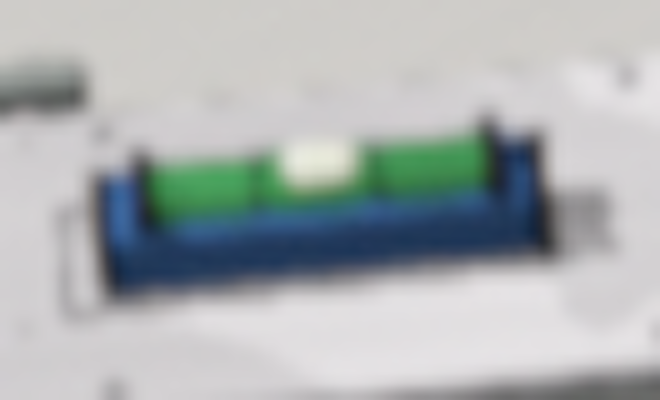

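The bubble (crop x 280–358, centre 319) lies midway between the lines (255, 382). I'll hold for one more second to confirm it has settled.

```bash
cat > w.py <<'E'
from h import *
S=cam('scene');g=S['img'][238:245,212:232].astype(float).min(2)
w=np.clip(g-120,0,None);print('white centre crop x',((w.sum(0)*np.arange(212,232)).sum()/w.sum()-190+.5)*10)
E
python3 w.py; python3 jog.py '0 0 0 0 0 0;0 0 0 0 0 0;0 0 0 0 0 0;0 0 0 0 0 0;0 0 0 0 0 0;0 0 0 0 0 0;0 0 0 0 0 0;0 0 0 0 0 0'; python3 w.py
```

```text
white centre crop x 307.66791432730287
clock: 20.85
position: [0.457, 0.2274, 0.0761]
eef_rot: [0.671, 0.742, 0.002, 0.001]
ft_force: [-6.3, -1.9, 20.7]
opening: 0.0107
finger_force: 60.9
white centre crop x 307.45997088791853
```

```bash
python3 -c "
from station import robot, imaging, workorder
print(workorder.sign_off())"
```

```text
the job is handed in; nothing more can be done
None
```

I handed the job in at about 21 s, still gripping the foot knob and pressing it with about 20 N. The lock is out about 30 mm, the level is in its outline, and the bubble was steady midway between the lines in the last pictures; no verdict was returned.

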